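# Hold the scrap caddy open, then ease its lid shut

## Robot

A 6-joint arm with a two-finger parallel gripper is mounted at the origin on the work surface. World frame = base frame: x ahead of the robot, y to its left, z up, the work surface at z = 0. Lengths are in m, angles in rad, forces in N, time in s.
With the tool pointing down it reaches from about 0.35 to 0.775 m from the base axis. Payload 5.5 kg.
Tool frame: the origin (TCP) lies between the finger pads; the fingertips stand 17 mm ahead of it and the grasp point (between the pads) lies 2 mm behind it (env.finger_overhang is the distance from the TCP to the fingertips, in m); z points along the fingers, y is the direction in which the jaws open and shut (so a half turn about z gives the same grasp; the last joint's range is limited). The gripper opens to 85 mm and grips with 20 to 120 N. Pads are 22 mm wide; open, the fingers measure 114 mm over their backs; the gripper's body (76 mm by 85 mm) begins 54 mm behind the grasp point. The pads swing forward as they close: fully open they stand 13 mm farther back than shut.
Start: joints at [1.104, 0.313, 0.046, 1.304, 0, 1.431], TCP at [0.185, 0.545, 0.248] pointing down, gripper open.
Joint ranges: [-2.76, 2.76], [-0.86, 1.69], [-1.03, 1.26], [-2.2, 2.34], [-1.47, 1.5], [-3.14, 3.14]. Speed limits (rad/s): [2.57, 2.57, 3.14, 3.14, 3.14, 3.14].

## Interface

Orientations are given as a unit quaternion [w, x, y, z].
In Python, from workcell import env gives the robot as it stands. The module is installed in compiled form; this text tells all that it offers.
- The arm moves only by the tool arm_command, never from a script. Its argument "moves" is a list of rows, each a list of 5 numbers: the closure, from 0 (fully open) to 1 (shut), then the shift along the tool's x, y, z in mm, then the turn about the tool's z in rad. In form: [[fingers, dx, dy, dz, turn], ...]. A call has 1 to 12 rows; each row is the pose to reach, as a shift and turn from the pose commanded when the call began, along the tool's axes at that moment; what a row does not reach only later rows make up. A row lasts 1/10 s, in which the tool goes at most 50 mm and 8.59 degrees, less where a joint would pass 70% of its speed; a pose out of reach is approached as far as the arm can. A call with a gripper value outside its range is refused whole. The fingers move at their own pace and stop on an object; "squeeze" is the grip in N (left out, the last holds). Time passes only in rows, so rows that repeat a pose let the fingers close. It gives the time, the measured TCP pose, the force and the opening at its end, in the units of the state.
- env.get_state(): the state, without advancing time (a new reading comes with each control period).
- env.read_camera(name): name is "scene" or "top" or "wrist"; returns (picture, depth): 420x560x3 uint8, blue, green, red; 420x560 float32, m along the optical axis (not along the pixel's ray), 0 where there is no reading.
- env.get_calibration(name): a dict with "fx", "fy", "cx", "cy" (pixels), "pose" (4x4, takes a point from camera to world coordinates). Camera axes: x right, y down, z forward; pixel columns grow to the right and rows downward; lengths in m; the calibration is good to about 2 mm. A picture is of the moment at which its call begins: read the wrist's pose just before it. get_calibration takes no time and is no camera call; for the wrist camera it gives the pose at the moment of the call.
- env.hand_in(): hands the job in, once; it reports no verdict.
The state is a dict: "clock": time; "joint_pos": joint angles; "qvel": joint speeds; "tau": joint torques, N m; "tcp_pos": TCP position; "orientation": TCP orientation; "wrist_force": force on the tool from outside, world axes, zero at the start; "ft_torque": the same for the moment, N m; "finger_gap": finger opening in m.
Only numpy, scipy, OpenCV 4.12 (cv2) and the standard library are available. Lean on these libraries where they do the work, as an engineer would, in place of code of your own. Each camera call takes 0.05 s, during which the arm holds its last target. There are 200 camera calls.

## Task

Push down on the yellow paddle of the scrap caddy with your fingertips until its green lid stands wide open, and keep it open for at least two seconds so that a colleague can drop in peelings. Then let the paddle come up slowly under your fingers, so that the lid eases fully shut without slamming, and move clear. Do not grasp or lift anything, do not open the lid by hand, and leave the bottle, the mug and the jar standing where they are.

Things in the scene. Friction and masses are not known exactly. Their poses are not given: they have to be found in the camera images.
- caddy: Grey open-topped scrap caddy, 200 x 200 mm, 150 mm high, screwed down by a dark foot plate (240 mm along x, 150 along y, 6 thick). Origin: centre of its underside. x points from the paddle side (front, towards the robot) to the hinge side (back), z up. A steel yoke along both sides (to 124 mm either side of the middle) pivots on pins at mid-length, 115 mm up; its front bar, 125 mm ahead of the centre, carries the paddle's stem.
- paddle (a point): Centre of the top of the yellow paddle: a flat disc 54 mm across, 12 thick. 200 mm in front of the caddy's centre; 157 mm above the worktop at rest, rising 0.15 rad to the front, on a stem. Pressed fully it sinks 60 mm, nearly straight down, to a firm stop. It resists with 4 to 10 N; let go, it springs up and the lid slams.
- caddy_lever (a joint): Angle of the yoke with its paddle: 0 at rest (paddle up, lid shut), 0.3 rad fully pressed at the stop. The centre of the paddle sinks 2 mm per 0.01 rad.
- caddy_lid (a joint): Angle of the green lid: 0 shut, 1.05 rad at its stop, wide open. Linked to the lever: always 3.5 times the lever's angle. The lid closes by its own weight and the yoke's spring whenever the paddle is not held down.
- lid_front (a point): Middle of the top front edge of the green lid (208 x 208 mm, 8 mm thick with a 4 mm raised panel, hinged along the caddy's back rim); 159 mm above the worktop when shut. It swings up and back, away from the paddle.
- soap_bottle: Loose bystander: orange washing-up bottle, 64 mm across, 170 mm high. Origin: centre of its underside.
- mug: Loose bystander: blue mug, 76 mm across without its handle, 90 mm high, handle to its y. Origin: centre of its underside.
- jar: Loose bystander: amber jar with a white cap, 70 mm across, 110 mm high. Origin: centre of its underside.

How it is judged:
On the way, in this order (a step that is already met when the one before it is completed fails the run):
1. the lid is held wide open (beyond 0.88 rad of its 1.05) for two seconds (value of joint caddy_lid above 0.88 rad), for 2 s.
2. the lid is shut again (value of joint caddy_lid below 0.05 rad), for 0.2 s.
At the end, for the whole second after the job is handed in: The lid is shut (under 0.05 rad), the paddle up (lever under 0.015 rad), both at rest, and the bottle, mug and jar stand upright, at rest, within 30 mm of where they began (value of joint caddy_lid below 0.05 rad and value of joint caddy_lever below 0.015 rad and velocity of joint caddy_lid between -0.1 and 0.1 rad/s and distance of each of soap_bottle, mug, jar from where it was at the start of the episode below 0.03 m and angle between each of soap_bottle, mug, jar's own z axis and vertical below 0.15 rad and linear speed of each of soap_bottle, mug, jar below 0.02 m/s); the robot touches nothing.
It fails at once if the paddle is taken between the fingers instead of pressed from above (distance between the grasp point and paddle below 0.012 m and contact force between the fingers and caddy above 1 N).
It fails at once if the lid slams: it falls faster than 2 rad/s (velocity of joint caddy_lid below -2 rad/s).
It fails at once if the robot touches the lid itself (over 1 N) (contact force between any of the fingers, the arm and caddy_lid above 1 N).
It fails at once if the bottle, mug or jar is shoved over 30 mm, tipped or lifted (distance of any of soap_bottle, mug, jar from where it was at the start of the episode above 0.03 m or angle between any of soap_bottle, mug, jar's own z axis and vertical above 0.3 rad or height (world z) of any of soap_bottle, mug, jar above 0.012 m).
It also fails if it takes over 45 s, if anything falls off the work surface, if the arm or the gripper's body presses on something with over 40 N, if the wrist force passes 120 N, or if a joint passes its speed limit or range.

## Working session

There is one attempt and no reset: what is moved stays moved. The work goes in short steps, Python scripts to look and compute and a tool call to move; the robot and the scene stay as the last step left them, time stands still between calls to the robot, and variables do not carry over. Pictures are saved under pics/ and viewed, about 8 in all and at most 12, crops included, and the job is handed in when it is done.

Besides the shell and the picture viewer there is one more tool, called by a JSON object that holds its "api" and its "payload", one argument or row to a line. arm_command: Moves the arm, as the interface text tells. Its arguments: {"type":"object","properties":{"moves":{"type":"array","items":{"type":"array","items":{"type":"number"}}},"squeeze":{"type":"number"}},"required":["moves"]}

```bash
mkdir -p pics; cat > h.py <<'E'
import numpy as np, cv2
from workcell import env
def look(n,f):
    c=env.get_calibration(n); p,d=env.read_camera(n); cv2.imwrite(f'pics/{f}.png',p)
    v,u=np.mgrid[:420,:560]; P=np.stack([(u-c['cx'])/c['fx']*d,(v-c['cy'])/c['fy']*d,d],-1)
    T=np.array(c['pose']); W=P@T[:3,:3].T+T[:3,3]; W[d==0]=np.nan
    return p,W
E
python3 - <<'E'
from h import *
s=env.get_state(); print({k:np.round(v,3) for k,v in s.items()}, env.finger_overhang)
for n in('scene','top'):
    p,W=look(n,n+'0'); np.save(n+'.npy',W)
    h=cv2.cvtColor(p,cv2.COLOR_BGR2HSV)
    for nm,a,b in(('yellow',24,34),('green',45,80),('orange',5,15),('blue',100,125)):
        m=cv2.inRange(h,(a,110,60),(b,255,255)); k,l,st,ce=cv2.connectedComponentsWithStats(m)
        for i in range(1,k):
            if st[i,4]>60: w=W[l==i]; print(n,nm,st[i],np.round(np.nanmedian(w,0),3),np.round(np.nanpercentile(w,2,axis=0),3),np.round(np.nanpercentile(w,98,axis=0),3))
a=cv2.imread('pics/scene0.png');b=cv2.imread('pics/top0.png');cv2.imwrite('pics/both.png',cv2.resize(np.vstack([a,b]),(400,600)))
E
```

```text
{'clock': np.float64(0.0), 'joint_pos': array([ 1.104,  0.314,  0.045,  1.304, -0.   ,  1.431]), 'qvel': array([ 0.   ,  0.001,  0.   , -0.002, -0.001, -0.001]), 'tau': array([-0.0000e+00, -4.8062e+01,  2.9854e+01,  1.9000e-02, -0.0000e+00,
        0.0000e+00]), 'tcp_pos': array([0.184, 0.544, 0.247]), 'orientation': array([-0.   ,  0.163,  0.987, -0.001]), 'wrist_force': array([0.222, 0.42 , 0.509]), 'ft_torque': array([-0.043,  0.036,  0.047]), 'finger_gap': np.float64(0.085)} 0.017
scene yellow [201 140  24  20 367] [0.461 0.031 0.157] [0.436 0.007 0.15 ] [0.484 0.056 0.162]
scene green [ 219  138  134  105 7395] [0.657 0.075 0.161] [ 0.544 -0.025  0.155] [0.758 0.191 0.165]
scene orange [328 155  13  14  74] [0.62  0.263 0.085] [0.598 0.258 0.076] [0.636 0.271 0.094]
scene orange [344 159  12  11  66] [0.649 0.286 0.086] [0.643 0.27  0.078] [0.655 0.306 0.099]
scene orange [206 257  31  50 924] [ 0.71  -0.143  0.111] [ 0.677 -0.158  0.015] [ 0.724 -0.105  0.143]
top yellow [293 267  23  22 406] [0.458 0.035 0.156] [0.436 0.01  0.001] [0.481 0.058 0.161]
top green [ 232  147  104  103 7325] [0.645 0.084 0.16 ] [ 0.542 -0.021  0.155] [0.751 0.189 0.165]
top orange [355 171  24  23 251] [ 0.681 -0.115  0.115] [ 0.665 -0.151  0.105] [ 0.719 -0.099  0.129]
```

View pics/top0.png

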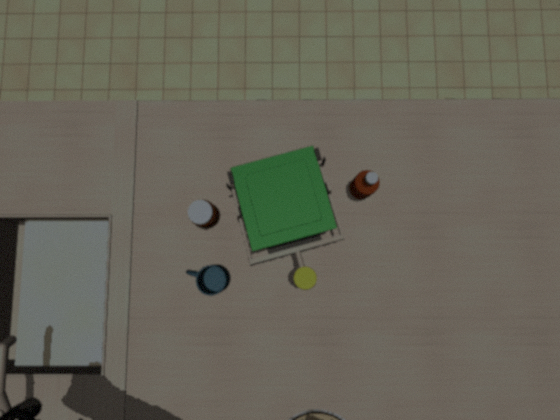

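View pics/scene0.png

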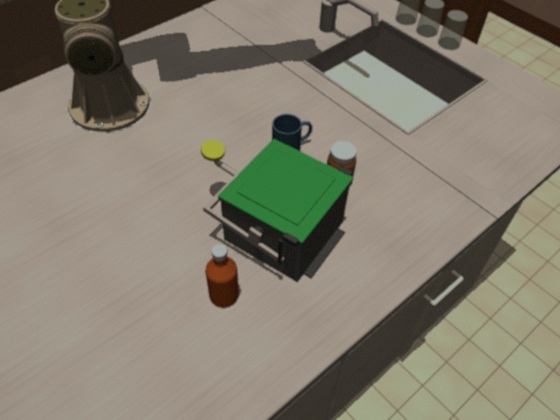

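The top view shows the yellow paddle at pixel (305,278), in front of the green lid at (285,200). The mug is at (212,279), the jar at (203,212) and the bottle at (365,183). The scene view agrees, with the paddle at (213,150). The measured paddle centre is about (0.459, 0.033, 0.157). I'll shut the fingers and travel over at the current height.

{"api": "arm_command", "payload": {
  "moves": [
    [1, -36, -33, 0, 0],
    [1, -71, -66, 0, 0],
    [1, -107, -99, 0, 0],
    [1, -142, -132, 0, 0],
    [1, -178, -165, 0, 0],
    [1, -213, -198, 0, 0],
    [1, -249, -231, 0, 0],
    [1, -284, -264, 0, 0],
    [1, -320, -297, 0, 0],
    [1, -355, -330, 0, 0],
    [1, -391, -363, 0, 0],
    [1, -425, -395, 0, 0]
  ],
  "squeeze": 20
}}

```text
clock: 1.3
tcp_pos: [0.4608, 0.032, 0.2481]
orientation: [-0.0, 0.163, 0.987, 0.0]
wrist_force: [1.0, 0.6, -0.6]
finger_gap: 0.0001
```

```bash
python3 - <<'E'
from h import *
from scipy.spatial.transform import Rotation as R
s=env.get_state(); print({k:np.round(v,3) for k,v in s.items()})
o=s['orientation']; M=R.from_quat(o[[1,2,3,0]]).as_matrix()
print('shift to go mm',np.round(1000*M.T@(np.array([.459,.033,s['tcp_pos'][2]])-s['tcp_pos']),1))
for n in('wrist','scene'):
    p,W=look(n,n+'1'); h=cv2.cvtColor(p,cv2.COLOR_BGR2HSV); m=cv2.inRange(h,(24,110,60),(34,255,255))>0
    w=W[m]; print(n,m.sum(),np.round(np.nanpercentile(w,[2,50,98],axis=0),3) if m.any() else '')
cv2.imwrite('pics/pair1.png',cv2.resize(np.hstack([cv2.imread('pics/wrist1.png'),cv2.imread('pics/scene1.png')]),(800,300)))
E
```

```text
{'clock': np.float64(1.3), 'joint_pos': array([-0.105,  0.095, -0.229,  1.247,  0.   ,  0.222]), 'qvel': array([-0.885,  0.336,  0.369,  0.029,  0.004, -0.881]), 'tau': array([  3.195, -37.852,  27.687,   0.384,  -0.18 ,   0.865]), 'tcp_pos': array([0.461, 0.032, 0.248]), 'orientation': array([-0.   ,  0.163,  0.987,  0.   ]), 'wrist_force': array([ 1.015,  0.636, -0.634]), 'ft_torque': array([ 0.022,  0.035, -0.049]), 'finger_gap': np.float64(0.0)}
shift to go mm [2.  0.4 0. ]
wrist 285 [[0.456 0.006 0.153]
 [0.467 0.012 0.157]
 [0.482 0.018 0.159]]
scene 45 [[-0.029 -0.027  0.141]
 [ 0.465  0.009  0.157]
 [ 0.497  0.072  0.312]]
```

View pics/pair1.png

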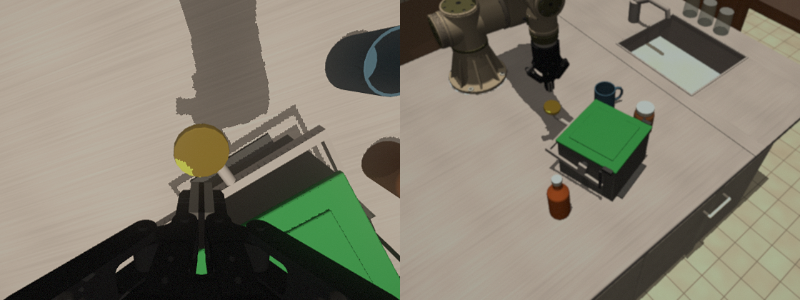

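The wrist view shows the whole disc at about (202,151) in the pair image, with the shut fingertips just below it. The scene view shows the gripper above the paddle and everything standing. I'll come down part of the way and re-measure the disc.

{"api": "arm_command", "payload": {
  "moves": [
    [1, 0, 0, 0, 0],
    [1, 0, 0, 10, 0],
    [1, 0, 0, 20, 0],
    [1, 0, 0, 30, 0],
    [1, 0, 0, 40, 0],
    [1, 0, 0, 40, 0],
    [1, 0, 0, 40, 0]
  ]
}}

```text
clock: 2.1
tcp_pos: [0.46, 0.0344, 0.208]
orientation: [-0.0, 0.162, 0.987, 0.0]
wrist_force: [0.2, -0.0, -0.6]
finger_gap: 0.0
```

```bash
python3 - <<'E'
from h import *
from scipy.spatial.transform import Rotation as R
s=env.get_state(); print(s['tcp_pos'],s['wrist_force'],s['qvel'].round(3))
o=s['orientation']; M=R.from_quat(o[[1,2,3,0]]).as_matrix()
p,W=look('wrist','wrist2'); h=cv2.cvtColor(p,cv2.COLOR_BGR2HSV); m=cv2.inRange(h,(18,120,40),(34,255,255))
k,l,st,ce=cv2.connectedComponentsWithStats(m); i=1+st[1:,4].argmax(); w=W[l==i]; w=w[w[:,2]>.147]
q=np.nanpercentile(w,[1,50,99],axis=0); print(st[i],q.round(4)); c=(q[0]+q[2])/2
(cc,r)=cv2.minEnclosingCircle(w[:,:2].astype(np.float32)*1000); print('circle',cc,r)
print('to go',np.round(M.T@(np.array([cc[0],cc[1],0])-1000*s['tcp_pos']*[1,1,0]),1))
E
```

```text
[0.45995919 0.03444965 0.20796731] [ 0.22601598 -0.00541845 -0.60098678] [-0.005 -0.007  0.02   0.005 -0.     0.   ]
[ 232  192   93   80 5469] [[0.4316 0.0079 0.1524]
 [0.4516 0.0351 0.158 ]
 [0.4777 0.0574 0.162 ]]
circle (457.4869384765625, 32.663883209228516) 26.975753784179688
to go [ 1.8 -2.5  0. ]
```

View pics/wrist2.png

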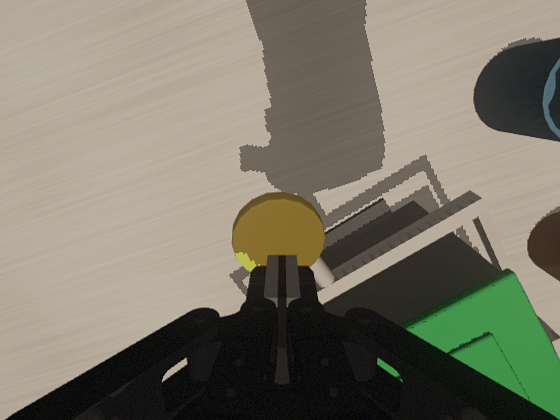

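The wrist picture shows the disc centred near (278,235), with the fingertips overlapping its lower edge at about (282,262) by parallax. The fitted circle has a 27.0 mm radius, which matches the 54 mm disc, so the centre is good. I'll shift 2 mm in x and y and descend gently to contact.

{"api": "arm_command", "payload": {
  "moves": [
    [1, 2, -2, 5, 0],
    [1, 2, -2, 10, 0],
    [1, 2, -2, 15, 0],
    [1, 2, -2, 20, 0],
    [1, 2, -2, 24, 0],
    [1, 2, -2, 28, 0],
    [1, 2, -2, 32, 0],
    [1, 2, -2, 36, 0],
    [1, 2, -2, 40, 0],
    [1, 2, -2, 44, 0],
    [1, 2, -2, 44, 0]
  ]
}}

```text
clock: 3.25
tcp_pos: [0.4574, 0.0326, 0.1643]
orientation: [-0.0, 0.163, 0.987, -0.0]
wrist_force: [-3.4, -1.4, 5.1]
finger_gap: -0.0001
```

Contact: 5 N upward with the tips about 10 mm into the stroke. I'll press on slowly.

{"api": "arm_command", "payload": {
  "moves": [
    [1, 0, 0, 4, 0],
    [1, 0, 0, 8, 0],
    [1, 0, 0, 12, 0],
    [1, 0, 0, 16, 0],
    [1, 0, 0, 20, 0],
    [1, 0, 0, 24, 0],
    [1, 0, 0, 28, 0],
    [1, 0, 0, 32, 0],
    [1, 0, 0, 36, 0],
    [1, 0, 0, 40, 0],
    [1, 0, 0, 44, 0],
    [1, 0, 0, 44, 0]
  ]
}}

```text
clock: 4.45
tcp_pos: [0.4572, 0.0326, 0.1202]
orientation: [-0.0, 0.163, 0.987, -0.0]
wrist_force: [-3.0, -0.8, 7.2]
finger_gap: 0.0001
```

```bash
python3 - <<'E'
from h import *
s=env.get_state(); print(s['tcp_pos'],s['wrist_force'],s['ft_torque'])
p,W=look('scene','scene3'); h=cv2.cvtColor(p,cv2.COLOR_BGR2HSV); m=cv2.inRange(h,(45,80,30),(80,255,255))>0
w=W[m]; w=w[(w[:,2]>.15)&(w[:,0]>.45)]; w=w[np.isfinite(w).all(1)]
n=np.linalg.svd(w-np.median(w,0),full_matrices=False)[2][2]; print(len(w),'lid angle',np.arccos(abs(n[2])),np.percentile(w[:,2],[2,98]))
E
```

```text
[0.45718238 0.03261911 0.12019667] [-2.95868645 -0.77768273  7.17311448] [-0.30660668  0.72494288 -0.02488645]
7835 lid angle 0.954504969408181 [0.15722897 0.32013314]
```

View pics/scene3.png

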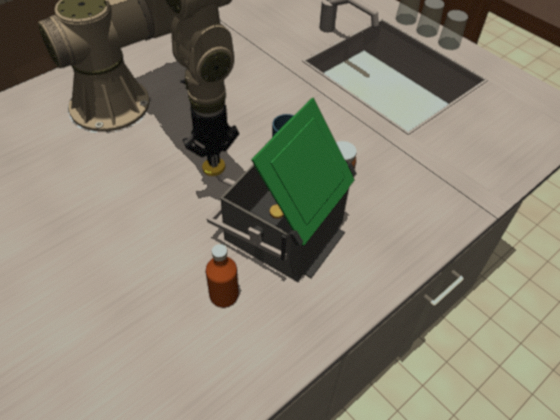

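The scene view shows the lid wide open at about (305,170) and the fingertips pressing the paddle at (213,165). The lid angle measures 0.95 rad. I'll add 3 mm of margin and hold for more than 2 s.

{"api": "arm_command", "payload": {
  "moves": [
    [1, 0, 0, 1, 0],
    [1, 0, 0, 2, 0],
    [1, 0, 0, 3, 0],
    [1, 0, 0, 3, 0],
    [1, 0, 0, 3, 0],
    [1, 0, 0, 3, 0],
    [1, 0, 0, 3, 0],
    [1, 0, 0, 3, 0],
    [1, 0, 0, 3, 0],
    [1, 0, 0, 3, 0],
    [1, 0, 0, 3, 0],
    [1, 0, 0, 3, 0]
  ]
}}

```text
clock: 5.7
tcp_pos: [0.4574, 0.0326, 0.1177]
orientation: [-0.0, 0.163, 0.987, -0.0]
wrist_force: [-3.7, -1.7, 5.5]
finger_gap: -0.0002
```

{"api": "arm_command", "payload": {
  "moves": [
    [1, 0, 0, 0, 0],
    [1, 0, 0, 0, 0],
    [1, 0, 0, 0, 0],
    [1, 0, 0, 0, 0],
    [1, 0, 0, 0, 0],
    [1, 0, 0, 0, 0],
    [1, 0, 0, 0, 0],
    [1, 0, 0, 0, 0],
    [1, 0, 0, 0, 0],
    [1, 0, 0, 0, 0],
    [1, 0, 0, 0, 0],
    [1, 0, 0, 0, 0]
  ]
}}

```text
clock: 6.9
tcp_pos: [0.4574, 0.0326, 0.1177]
orientation: [-0.0, 0.163, 0.987, -0.0]
wrist_force: [-3.0, -0.8, 6.3]
finger_gap: 0.0001
```

{"api": "arm_command", "payload": {
  "moves": [
    [1, 0, 0, 0, 0],
    [1, 0, 0, 0, 0],
    [1, 0, 0, 0, 0],
    [1, 0, 0, 0, 0],
    [1, 0, 0, 0, 0],
    [1, 0, 0, 0, 0]
  ]
}}

```text
clock: 7.5
tcp_pos: [0.4573, 0.0326, 0.1177]
orientation: [-0.0, 0.163, 0.987, -0.0]
wrist_force: [-3.4, -2.5, 6.3]
finger_gap: -0.0001
```

```bash
python3 - <<'E'
from h import *
s=env.get_state(); print(s['clock'],s['tcp_pos'],s['wrist_force'])
p,W=look('scene','scene4'); h=cv2.cvtColor(p,cv2.COLOR_BGR2HSV); m=cv2.inRange(h,(45,80,30),(80,255,255))>0
w=W[m]; w=w[(w[:,2]>.15)&(w[:,0]>.45)]; w=w[np.isfinite(w).all(1)]
n=np.linalg.svd(w-np.median(w,0),full_matrices=False)[2][2]; print('lid angle',np.arccos(abs(n[2])))
E
```

```text
7.5 [0.45734845 0.03263494 0.11767825] [-3.42404914 -2.48275271  6.33678347]
lid angle 1.0010297498210368
```

Held for about 3 s at roughly 1.0 rad. Now a slow release at 3 mm per row (about 0.5 rad/s at the lid), finer near the top.

{"api": "arm_command", "payload": {
  "moves": [
    [1, 0, 0, -3, 0],
    [1, 0, 0, -6, 0],
    [1, 0, 0, -9, 0],
    [1, 0, 0, -12, 0],
    [1, 0, 0, -15, 0],
    [1, 0, 0, -18, 0],
    [1, 0, 0, -21, 0],
    [1, 0, 0, -24, 0],
    [1, 0, 0, -27, 0],
    [1, 0, 0, -30, 0],
    [1, 0, 0, -33, 0],
    [1, 0, 0, -36, 0]
  ]
}}

```text
clock: 8.75
tcp_pos: [0.4581, 0.0328, 0.1542]
orientation: [0.0, 0.163, 0.987, 0.0]
wrist_force: [-1.9, -1.1, 6.1]
finger_gap: 0.0004
```

{"api": "arm_command", "payload": {
  "moves": [
    [1, 0, 0, -2, 0],
    [1, 0, 0, -4, 0],
    [1, 0, 0, -6, 0],
    [1, 0, 0, -8, 0],
    [1, 0, 0, -10, 0],
    [1, 0, 0, -12, 0],
    [1, 0, 0, -14, 0],
    [1, 0, 0, -16, 0],
    [1, 0, 0, -18, 0],
    [1, 0, 0, -20, 0],
    [1, 0, 0, -22, 0],
    [1, 0, 0, -24, 0]
  ]
}}

```text
clock: 9.95
tcp_pos: [0.4563, 0.0327, 0.1766]
orientation: [-0.002, 0.163, 0.987, -0.0]
wrist_force: [0.1, 0.1, -0.5]
finger_gap: 0.0002
```

{"api": "arm_command", "payload": {
  "moves": [
    [1, 0, 0, -2, 0],
    [1, 0, 0, -4, 0],
    [1, 0, 0, -6, 0],
    [1, 0, 0, -8, 0],
    [1, 0, 0, -12, 0],
    [1, 0, 0, -18, 0],
    [1, 0, 0, -28, 0],
    [1, 0, 0, -40, 0],
    [1, 0, 0, -55, 0],
    [1, 0, 0, -70, 0],
    [1, 0, 0, -70, 0],
    [1, 0, 0, -70, 0]
  ]
}}

```text
clock: 11.15
tcp_pos: [0.4582, 0.0328, 0.2478]
orientation: [0.001, 0.163, 0.987, 0.0]
wrist_force: [-0.5, -0.6, -0.8]
finger_gap: -0.0
```

```bash
python3 - <<'E'
from h import *
s=env.get_state(); print(s['clock'],s['tcp_pos'],s['wrist_force'],abs(s['qvel']).max())
p,W=look('scene','scene5'); h=cv2.cvtColor(p,cv2.COLOR_BGR2HSV); W0=np.load('scene.npy'); p0=cv2.imread('pics/scene0.png')
def f(p,W,a,b,lo):
    m=cv2.inRange(cv2.cvtColor(p,cv2.COLOR_BGR2HSV),a,b)>0; w=W[m]; w=w[np.isfinite(w).all(1)]; w=w[(w[:,0]>.4)&(w[:,2]>lo)]
    return w
for P,Q in((p0,W0),(p,W)):
    w=f(P,Q,(45,80,30),(80,255,255),.14); n=np.linalg.svd(w-np.median(w,0),full_matrices=False)[2][2]
    print('lid',np.arccos(abs(n[2])),np.median(w,0).round(4),'bottle',np.median(f(P,Q,(3,120,40),(15,255,255),.02)[:,:],0).round(3))
w=f(*look('wrist','wrist5'),(18,120,40),(34,255,255),.1); print('paddle',np.median(w,0))
E
```

```text
11.15 [0.45817197 0.03279583 0.24783203] [-0.49772292 -0.58665701 -0.80864761] 0.027353967755422263
lid 0.005279860475299778 [0.6583 0.0743 0.1606] bottle [ 0.71  -0.138  0.097]
lid 0.005201523838099378 [0.658  0.074  0.1605] bottle [ 0.71  -0.138  0.097]
paddle [0.45516933 0.03290284 0.15745426]
```

View pics/scene5.png

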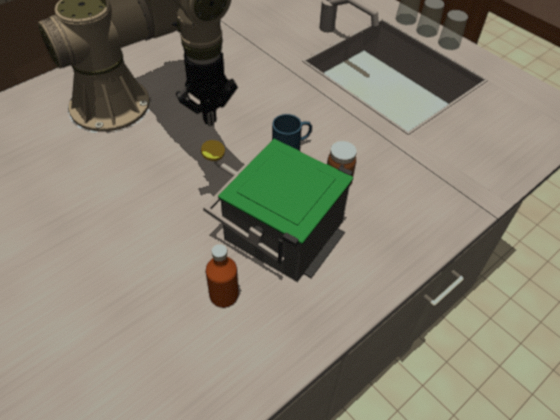

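The scene view shows the lid shut at (285,190), the paddle up at (213,150) and the gripper clear above it at (208,100). The mug, jar and bottle look unmoved. I'm handing in.

```bash
python3 -c "
from workcell import env
print(env.hand_in())"
```

```text
the job is handed in; nothing more can be done
None
```

The job is handed in; the hand-in reports no verdict. With the fingers shut, I pressed the paddle until the lid stood open at about 1.0 rad and held it there for about 3 s. I then let it up at 20–30 mm/s, about 0.35–0.5 rad/s at the lid, and lifted clear at about 11 s on the clock.

- **Lid:** the last picture puts it within 0.001 rad and 0.5 mm of its starting position, so it is shut.
- **Paddle:** it is back up at about 157 mm, its resting height.
- **Bystanders:** the bottle measured in the same place as before. I checked the mug and jar only by eye, and they look unmoved.
- **Robot:** the wrist force was near zero and the fingertips were about 70 mm above the paddle.

I did not measure the lid's closing speed directly; the figure above comes from the commanded finger speed. No check failed or disagreed.

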